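Pulse the seed mill by its bayonet lid

ROBOT

A 6-joint arm with a two-finger parallel gripper is mounted at the origin on the work surface. World frame = base frame: x ahead of the robot, y to its left, z up, the work surface at z = 0. Lengths are in m, angles in rad, forces in N, time in s.
With the tool pointing down it reaches from about 0.375 to 0.9 m from the base axis. Payload 3.1 kg.
Tool frame: the origin (TCP) lies at the very end of the fingers, on their centre line; the grasp point (between the pads) lies 19 mm behind it; x points along the fingers, y is the direction in which the jaws open and shut, and the axes are right-handed (so a half turn about x gives the same grasp; the last joint's range is limited). The gripper opens to 87 mm and grips with 3 to 60 N. Pads are 19 mm wide; open, the fingers measure 117 mm over their backs; the gripper's body (75 mm by 190 mm) begins 51 mm behind the grasp point.
Start: joints at [-1.375, 0.527, 1.433, -0, 1.181, -0.178], TCP at [0.228, -0.582, 0.223] pointing down, gripper open.
Joint ranges: [-3.08, 3.08], [-0.75, 2.2], [0.22, 2.44], [-1.43, 4.57], [0, 2.65], [-2.85, 2.85]. Speed limits (rad/s): [2.79, 2.79, 3.14, 3.14, 3.14, 3.14].

INTERFACE

Orientations are given as a unit quaternion [x, y, z, w].
In Python, from rig import robot gives the robot as it stands.
- The arm moves only by the tool carry_out, never from a script. Its argument "commands" is a list that holds one entry, the list of rows, each a list of 5 numbers: the opening, from 0 (shut) to 1 (fully open), then the shift along the tool's x, y, z in mm, then the turn about the tool's x in degrees. In form: [[[hand, x, y, z, twist], ...]]. A call has 1 to 8 rows; each row shifts and turns the pose as measured when the row begins, along the tool's axes as they then stand; what a row does not reach is not made up. A row lasts 1/12 s, in which the tool goes at most 41.7 mm and 7.16 degrees, less where a joint would pass 70% of its speed; a pose out of reach is approached as far as the arm can. A call with a gripper value outside its range is refused whole. The fingers move at their own pace and stop on an object; "force" is the grip in N (left out, the last holds). Time passes only in rows, so rows that do not move let the fingers close. It gives the time, the measured TCP pose, the force and the opening at its end, in the units of the state.
- robot.get_obs(): the state, without advancing time (a new reading comes with each control period).
- robot.camera(name): name is "side" or "top" or "wrist"; returns the picture (480x640x3 uint8, red, green, blue); there is no depth.
- robot.camera_model(name): a dict with "fx", "fy", "cx", "cy" (pixels), "R" (3x3) and "t" (3): a world point X has camera coordinates R X + t. Camera axes: x right, y down, z forward; pixel columns grow to the right and rows downward; lengths in m; the calibration is good to about 2 mm. A picture is of the moment at which its call begins: read the wrist's pose just before it. camera_model takes no time and is no camera call; for the wrist camera it gives the pose at the moment of the call.
- robot.hand_in(): hands the job in, once; it reports no verdict.
The state is a dict: "time": time; "q": joint angles; "joint_velocities": joint speeds; "joint_torque": joint torques, N m; "position": TCP position; "tool_rot": TCP orientation; "ft_force": force on the tool from outside, world axes, zero at the start; "moment": the same for the moment, N m; "grip_width": finger opening in m.
Only numpy, scipy, OpenCV 4.12 (cv2) and the standard library are available. Lean on these libraries where they do the work, as an engineer would, in place of code of your own. Each camera call takes 0.05 s, during which the arm holds its last target. There are 200 camera calls.

TASK

Hard-coated seeds wait in the mill: fit the green lid with the cream grip bar onto it, its two lugs down through the two gaps in the steel collar until it sits flat, then twist it clockwise (seen from above) against the spring until its white ticks point at the yellow pulse arcs, half of the way to the red lock marks. Hold it there steadily for a couple of seconds without ever letting it click into the lock, which would leave the mill running, and finish while still gripping the lid at pulse, for it springs back when let go. Leave the other things on the desk where they are.

Things in the scene. Friction and masses are not known exactly. Their poses are not given: they have to be found in the camera images.
- mill: Cordless seed mill, fixed to the desk: round mint base, 126 mm across the foot, steel bowl and collar on top. Origin: centre of its underside, z up. Two entry gaps in the collar's lip, 20 mm wide and out to radius 47 mm, lie on its +x and -x axes. The marks on the collar are alike on both sides (half a turn about z gives the same mill).
- mill_mouth (a point): Centre of the mill's mouth, level with the collar's flat top, 150 mm above the mill's origin. The collar is 115 mm across, the round mouth 80 mm; the lip is 5 mm thick and the bowl is hollow for 50 mm below it. The bayonet works under the lip.
- mill_open (a point): White open tick on the collar's top at radius 53 mm, on the mill's +x axis, beside one entry gap; the other is opposite.
- mill_pulse (a point): Middle of one yellow pulse arc on the collar's top at radius 53 mm, 0.55 rad clockwise (seen from above) from the open tick; the arc spans 0.43 to 0.67 rad. The other is opposite.
- mill_lock (a point): One red lock mark on the collar's top at radius 53 mm, 1.05 rad clockwise from the open tick; the other is opposite.
- lid: The mill's bayonet lid, about 120 g: dark green disc 94 mm across (16 to 22 mm above the origin) over a bevelled plug 76 mm across. Origin: centre of the plug's underside, z up, x along grip bar and lugs; half a turn about z gives the same lid. It starts standing on its plug. Sitting flat on the mill its origin is on the mill's axis, 134 mm above the mill's origin.
- lid_grip (a point): Point on the lid's axis in the upper half of its cream grip bar, 42 mm above the lid's origin. The bar is 64 mm long along the lid's x, 16 mm thick along y, and stands from 22 mm (the disc's top) to 56 mm above the origin. White ticks on the disc at both its ends.
- lid_lug (a point): Tip of one lug, on the lid's +x side; the other is on -x. Lugs: 13 mm wide, out to radius 45 mm, 3 to 9 mm above the lid's origin. They pass the gaps with the lid's x along the mill's x, either way round, within about 0.08 rad. Seated, they have 2 mm of play in height and the plug 2 mm at the side.
- mill_switch (a joint): Sprung ring under the lip (rad), pushed round by the lugs: 0 at rest, grows as the lid turns clockwise; about the lid's turn from open less 0.09. Pulse: 0.32 to 0.61, middle 0.46. The lug meets the lock detent from about 0.65; it clicks at 0.85; stop 1.0. Spring: 0.08 N m at 0, 0.17 at 0.46, 0.25 at 0.85; it turns a freed lid back.
- pot: Empty terracotta seedling pot, 74 mm across the rim, 66 mm tall. Origin: centre of its underside. Bystander.
- seed_jar: Closed green glass jar with a green cap, 62 mm across, 78 mm tall. Origin: centre of its underside. Bystander.
- mister: Amber plant mister with a black spray head, 70 mm across, 148 mm tall. Origin: centre of its underside. Bystander.
- dibber: Turned wooden dibber lying on the desk mat, 140 mm long along its x, 24 mm thick. Origin: centre of its underside. Bystander.
- dust_cover: Flat white storage cover of the mill, a plain disc without grip or lugs, 94 mm across, 15 mm thick, lying flat. It is not the lid to fit. Origin: centre of its underside. Bystander.
- brush: Cleaning brush with a wooden handle, lying flat, about 150 mm long along its x. Origin: middle of its underside. Bystander.
- scoop: Small steel measuring spoon, lying flat, about 130 mm long along its x. Origin: middle of its underside. Bystander.
Things that resemble listed ones, but are neither listed nor needed, are in the scene too. What is meant by the lid is not blue, and is the smaller of those in its own colour.

How it is judged:
On the way, in this order (a step that is already met when the one before it is completed fails the run):
1. the lid sits flat on the mill, lugs through the gaps, before it is twisted (horizontal distance between lid and mill below 0.005 m and z of lid in the frame of mill between 0.13 and 0.138 m and angle between lid's own z axis and vertical below 0.07 rad and value of joint mill_switch below 0.2 rad), for 0.1 s.
2. the lid is twisted to pulse and held there by the gripper for 1.5 s (horizontal distance between lid and mill below 0.005 m and z of lid in the frame of mill between 0.13 and 0.138 m and angle between lid's own z axis and vertical below 0.07 rad and value of joint mill_switch between 0.32 and 0.61 rad and contact force between the fingers and lid above 2 N), for 1.5 s.
At the end, for the whole second after the job is handed in: The lid sits flat on the mill (5 mm sideways, 4 mm in depth, tilt 0.07 rad), the switch ring is in the pulse range 0.32 to 0.61 rad, the lid is at rest (under 0.3 rad/s) and still gripped (over 2 N), and no bystander is displaced by over 30 mm or tipped (all of step 2 and angular speed of lid below 0.3 rad/s and not (distance of any of pot, seed_jar, mister, dibber, dust_cover, brush, scoop from where it was at the start of the episode above 0.03 m or angle between any of pot, seed_jar, mister, dibber, dust_cover, brush, scoop's own z axis and vertical above 0.6 rad)); the arm keeps its last pose, push and grip.
It fails at once if the lid clicks into the lock (switch ring past 0.85 rad) (value of joint mill_switch above 0.85 rad).
It fails at once if a bystander is displaced by more than 30 mm or tipped over (distance of any of pot, seed_jar, mister, dibber, dust_cover, brush, scoop from where it was at the start of the episode above 0.03 m or angle between any of pot, seed_jar, mister, dibber, dust_cover, brush, scoop's own z axis and vertical above 0.6 rad).
It also fails if it takes over 45 s, if anything falls off the work surface, if the arm or the gripper's body presses on something with over 40 N, if the wrist force passes 120 N, or if a joint passes its speed limit or range.

## Working session

There is one attempt and no reset: what is moved stays moved. The work goes in short steps, Python scripts to look and compute and a tool call to move; the robot and the scene stay as the last step left them, time stands still between calls to the robot, and variables do not carry over. Pictures are saved under pics/ and viewed, on a budget of 10 in all, crops included, one or two more only if the job needs it, and the job is handed in when it is done.

Besides the shell and the picture viewer there is one more tool, called after ">>>" in YAML: its name, and indented under it one key for each argument. carry_out: Moves the arm, as the interface text tells. Its arguments: {"type":"object","properties":{"commands":{"type":"array"},"force":{"type":"number"}},"required":["commands"]}

```bash
mkdir -p pics
cat > h.py <<'E'
import numpy as np,cv2
from rig import robot
def save(cam,name,crop=None,k=1):
    im=robot.camera(cam)[:,:,::-1]
    cv2.imwrite('pics/raw_'+name,im)
    if crop: x0,y0,x1,y1=crop; im=im[y0:y1,x0:x1]
    cv2.imwrite('pics/'+name,cv2.resize(im,None,fx=k,fy=k,interpolation=cv2.INTER_CUBIC))
def px2w(cam,u,v,z,m=None):
    m=m or robot.camera_model(cam);R=np.array(m['R']);t=np.array(m['t'])
    d=R.T@np.array([(u-m['cx'])/m['fx'],(v-m['cy'])/m['fy'],1]);c=-R.T@t
    return c+d*(z-c[2])/d[2]
def w2px(cam,X,m=None):
    m=m or robot.camera_model(cam);p=np.array(m['R'])@X+np.array(m['t'])
    return np.array([m['fx']*p[0]/p[2]+m['cx'],m['fy']*p[1]/p[2]+m['cy']])
E
python3 - <<'E'
from h import *
save('top','top.png');save('side','side.png')
o=robot.get_obs();print(o)
for c in('top','side'):
  m=robot.camera_model(c);print(c,m['fx'],-np.array(m['R']).T@np.array(m['t']),np.array(m['R']).round(3).tolist())
E
```

```text
{'time': 0.1, 'q': array([-1.37551881e+00,  5.28363418e-01,  1.43378097e+00,  2.22863811e-05,
        1.18140889e+00, -1.78515895e-01]), 'joint_velocities': array([ 0.00014527, -0.00160826, -0.00460689,  0.00118487, -0.00072406,
       -0.0008253 ]), 'joint_torque': array([ 9.24219967e-05, -4.40985847e+01, -1.77150464e+01,  6.34858338e-02,
        5.33824344e-02, -4.86549186e-05]), 'position': array([ 0.22811162, -0.58117142,  0.22167334]), 'tool_rot': array([ 0.69479463,  0.13207811, -0.69479168,  0.13069166]), 'ft_force': array([ 0.04902806,  0.33800247, -0.17506687]), 'moment': array([-0.05344961, -0.04635858,  0.0147266 ]), 'grip_width': 0.08687938827658678}
top 506.18674079078403 [0.47757048 0.00906802 1.31172631] [[-0.018, -1.0, -0.005], [-0.996, 0.018, -0.092], [0.092, 0.003, -0.996]]
side 446.8411382605704 [0.39491953 0.78831977 0.93738449] [[-0.964, -0.264, 0.015], [-0.202, 0.699, -0.686], [0.171, -0.665, -0.727]]
```

View pics/top.png

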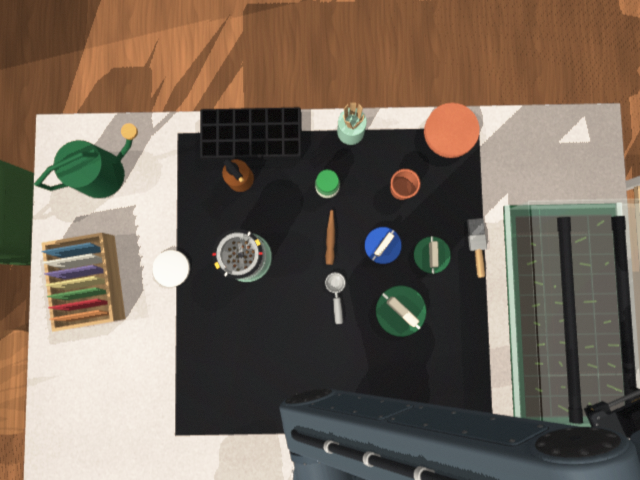

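View pics/side.png

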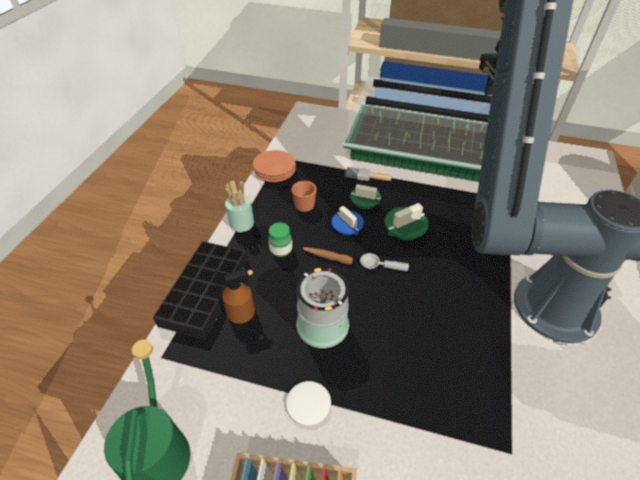

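The top picture shows three lid-like discs: blue (382,245), small green (432,254) and large green (401,311). The small green one fits, since it isn't blue and is the smaller of the two greens. The mill is at (240,255). I'll confirm both in one enlarged crop.

Run:
```python
from h import *
im=cv2.imread('pics/raw_top.png')
def cr(x,y,w=80,h=80,k=5): return cv2.resize(im[y:y+h,x:x+w],None,fx=k,fy=k,interpolation=cv2.INTER_CUBIC)
cv2.imwrite('pics/c1.png',np.hstack([cr(200,215),cr(392,215)]))
```

```text
(no output)
```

View pics/c1.png

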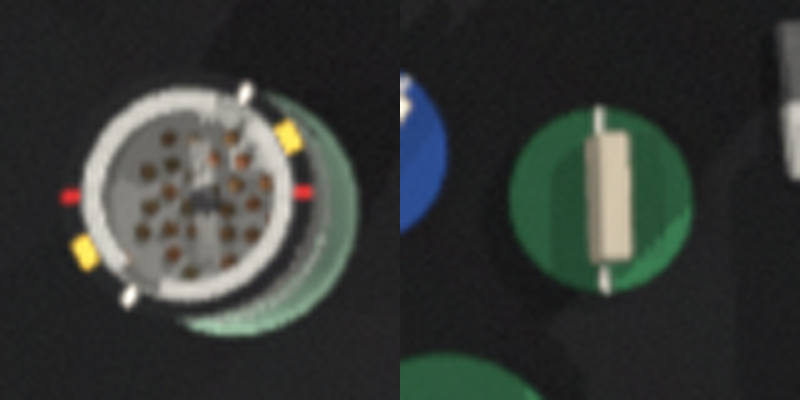

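The left crop shows the mill. Its open ticks are at crop (246,93) and (130,295), yellow arcs at (288,137) and (85,252), and red marks at (304,192) and (70,197). The right crop shows the small green lid with its cream bar: disc centre (601,200), ticks (599,118) and (604,280). I'll now turn these into positions.

Run:
```python
from h import *
f=lambda x,y,ox,z:px2w('top',ox+(x+.5)/5-.5,215+(y+.5)/5-.5,z)
M=[f(x,y,200,.15) for x,y in [(246,93),(130,295),(288,137),(85,252),(304,192),(70,197)]]
c=np.mean(M,0);print('mill',c)
for p in M: d=(p-c)[:2];print(np.hypot(*d),np.degrees(np.arctan2(d[1],d[0])))
L=f(201,200.3,392,.022);a=f(199,118,392,.022);b=f(204,280,392,.022)
print('lid',L,(a+b)/2,'tick ang',np.degrees(np.arctan2(*(a-b)[1::-1])))
print('disc r',np.linalg.norm(f(109,200,392,.022)-f(293,200,392,.022))/2)
# side check
for P,n in((L,'lid'),(c,'mill')): print(n,w2px('side',P))
o=robot.get_obs()
from scipy.spatial.transform import Rotation as R
print(R.from_quat(o['tool_rot']).as_matrix().round(3), o['position'])
im=cv2.imread('pics/raw_side.png')
def cr(x,y,w=80,h=80,k=5): return cv2.resize(im[y:y+h,x:x+w],None,fx=k,fy=k,interpolation=cv2.INTER_CUBIC)
cv2.imwrite('pics/c2.png',np.hstack([cr(285,255),cr(325,160)]))
```

```text
mill [0.55491691 0.21442307 0.15      ]
0.05371558313367883 -30.42753276429035
0.05287878092015918 150.0940478714912
0.05306795775779565 -61.18758928551854
0.05364417919879586 118.70176235828933
0.05372704205297888 -89.95122521872442
0.054013329929148424 90.3590765219951
lid [ 0.55145839 -0.25966137  0.022     ] [ 0.55223865 -0.25994124  0.022     ] tick ang -0.3515477256767927
disc r 0.046857408917504964
lid [365.33951324 196.56317468]
mill [322.67545229 288.94258907]
[[-0.     0.365 -0.931]
 [ 0.002 -0.931 -0.365]
 [-1.    -0.002 -0.   ]] [ 0.22811162 -0.58117142  0.22167334]
```

View pics/c2.png

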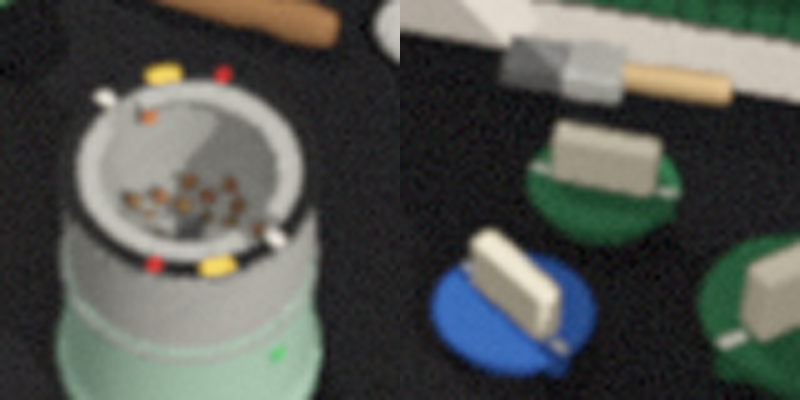

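The side view agrees to about 1 px: mill mouth measured (323,288.4) against 322.7,288.9 predicted, lid (366.3,195.8) against 365.3,196.6. Radii match as well, at 53 mm for the marks and 47 mm for the disc.

- **Mill:** centre (0.555, 0.214), x axis at −30°.
- **Lid:** centre (0.552, −0.260), x axis about −0.4°.

For joint 6's range I'll grasp with tool y along +y (yaw +90°), which needs −158.6° of twist. First I move over the lid.

>>> carry_out:
  commands:
    - [[1,0,-12,-27,0],[1,0,-12,-27,0],[1,0,-12,-27,0],[1,0,-12,-27,0],[1,0,-12,-27,0],[1,0,-12,-27,0],[1,0,-12,-27,0],[1,0,-12,-27,0]]

```text
time: 0.77
position: [0.3947, -0.411, 0.2171]
tool_rot: [-0.694, -0.129, 0.697, -0.125]
ft_force: [0.3, 0.2, -0.3]
grip_width: 0.087
```

>>> carry_out:
  commands:
    - [[1,0,-12,-27,0],[1,0,-12,-27,0],[1,0,-12,-27,0],[1,0,-12,-27,0],[1,0,-12,-27,0],[1,0,-12,-27,0],[1,0,-12,-27,0],[1,0,0,0,-7]]

```text
time: 1.43
position: [0.5495, -0.2511, 0.2137]
tool_rot: [-0.684, -0.176, 0.688, -0.166]
ft_force: [0.7, -0.7, 1.1]
grip_width: 0.0872
```

>>> carry_out:
  commands:
    - [[1,0,0,0,-7.1],[1,0,0,0,-7.1],[1,0,0,0,-7.1],[1,0,0,0,-7.1],[1,0,0,0,-7.1],[1,0,0,0,-7.1],[1,0,0,0,-7.1],[1,0,0,0,-7.1]]

```text
time: 2.1
position: [0.5494, -0.2448, 0.209]
tool_rot: [-0.52, -0.488, 0.52, -0.471]
ft_force: [-0.7, 0.0, 0.1]
grip_width: 0.087
```

>>> carry_out:
  commands:
    - [[1,0,0,0,-7.1],[1,0,0,0,-7.1],[1,0,0,0,-7.1],[1,0,0,0,-7.1],[1,0,0,0,-7.1],[1,0,0,0,-7.1],[1,0,0,0,-7.1],[1,0,0,0,-7.1]]

```text
time: 2.77
position: [0.5465, -0.2426, 0.2045]
tool_rot: [0.232, 0.68, -0.222, 0.659]
ft_force: [0.2, 0.1, -0.5]
grip_width: 0.0873
```

```bash
cat >> h.py <<'E'
from scipy.spatial.transform import Rotation as Rot
def go(X=None,yaw=None):
    o=robot.get_obs();M=Rot.from_quat(o['tool_rot']).as_matrix();p=np.array(o['position'])
    y=np.degrees(np.arctan2(M[1,1],M[0,1]))
    print('t',round(o['time'],2),'p',p.round(4),'yaw',y.round(2),'xaxis',M[:,0].round(3),'q6',o['q'][5].round(2),'F',np.round(o['ft_force'],1),'Mz',round(o['moment'][2],3),'w',round(o['grip_width'],4))
    if X is not None: print('tool mm',(M.T@(np.array(X)-p)*1000).round(1))
    if yaw is not None: print('twist',round((y-yaw+180)%360-180,2))
E
python3 -c "
from h import *
go([.5515,-.2597,.2],89.6)"
```

```text
t 2.77 p [ 0.5465 -0.2426  0.2045] yaw 52.61 xaxis [-0.024  0.023 -0.999] q6 -1.53 F [ 0.2  0.1 -0.5] Mz 0.015 w 0.0873
tool mm [  4.  -10.5  14.5]
twist -36.99
```

>>> carry_out:
  commands:
    - [[0.8,4,-10.5,14.5,0],[0.8,10,0,0,-7],[0.8,10,0,0,-7],[0.8,10,0,0,-7],[0.8,10,0,0,-7],[0.8,10,0,0,-7],[0.8,10,0,0,-5]]

```text
time: 3.35
position: [0.5501, -0.2588, 0.1371]
tool_rot: [-0.016, 0.715, 0.033, 0.698]
ft_force: [-0.3, -0.4, 0.1]
grip_width: 0.0697
```

```bash
python3 -c "
from h import *
go()
import pickle
save('wrist','w1.png')
go([.5515,-.2597,.028],89.6)
print(w2px('wrist',np.array([.5515,-.2597,.056])),w2px('wrist',np.array([.5515+.032,-.2597,.056])),w2px('wrist',np.array([.5515-.032,-.2597,.056])))"
```

```text
t 3.35 p [ 0.5501 -0.2588  0.1371] yaw 94.0 xaxis [-0.024  0.023 -0.999] q6 -2.27 F [-0.3 -0.4  0.1] Mz 0.041 w 0.0697
t 3.4 p [ 0.5487 -0.2579  0.1348] yaw 94.11 xaxis [-0.028  0.026 -0.999] q6 -2.27 F [ 0.3 -0.1 -0.4] Mz -0.067 w 0.0694
tool mm [106.6  -5.    5.4]
twist 4.51
[312.60283591 250.82545903] [309.88560884 290.23802339] [315.50816821 208.68448467]
```

View pics/w1.png

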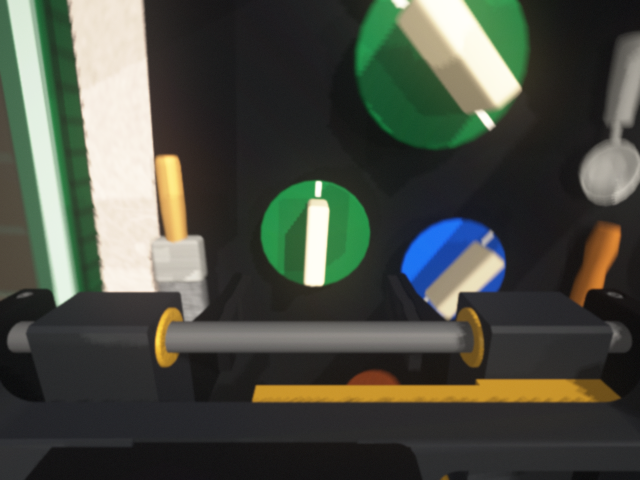

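The wrist view shows the small green disc centred near (315.5,233), with its bar top running from (318,200) to (315,286). The arm was still settling when it was taken, so I'll shoot again now and measure the disc by colour.

```bash
python3 -c "
from h import *
for k in range(3):
  m=robot.camera_model('wrist'); im=robot.camera('wrist')
  h=cv2.cvtColor(im,cv2.COLOR_RGB2HSV);g=cv2.inRange(h,(60,120,40),(85,255,255));g[:, :240]=0;g[:, 390:]=0;g[:165]=0;g[300:]=0
  P=cv2.convexHull(np.argwhere(g)[:,::-1].astype(np.int32));e=cv2.fitEllipse(P)
  c=px2w('wrist',*e[0],.022,m);print(e,c)
  l=px2w('wrist',e[0][0]-e[1][0]/2,e[0][1],.022,m);print(np.linalg.norm(l-c))
  w=cv2.inRange(h,(15,20,150),(35,110,255));w[:, :290]=0;w[:, 340:]=0;w[:190]=0;w[292:]=0
  r=cv2.minAreaRect(np.argwhere(w)[:,::-1].astype(np.float32));print(r);b=cv2.boxPoints(r);W=[px2w('wrist',*q,.056,m) for q in b];print(np.array(W).round(4).tolist())
  print(-np.array(m['R']).T@np.array(m['t']))
cv2.imwrite('pics/raw_w2.png',im[:,:,::-1])
go([.5515,-.2597,.028],89.6)
"
```

```text
((313.38067626953125, 235.07557678222656), (106.82542419433594, 111.24116516113281), 89.82587432861328) [ 0.54875856 -0.25892344  0.022     ]
0.044620906783596384
((314.5028991699219, 245.46176147460938), (22.088592529296875, 87.81749725341797), 4.39870548248291)
[[0.5824, -0.2673, 0.056], [0.5142, -0.2663, 0.056], [0.5144, -0.2504, 0.056], [0.5828, -0.2503, 0.056]]
[ 0.47183486 -0.26707751  0.29846985]
((313.1185302734375, 235.2725372314453), (106.58152770996094, 111.03126525878906), 88.70130157470703) [ 0.54926163 -0.25911857  0.022     ]
0.04467595809339093
((313.92132568359375, 245.60150146484375), (21.872844696044922, 87.70511627197266), 4.085616588592529)
[[0.583, -0.2677, 0.056], [0.5146, -0.2665, 0.056], [0.5148, -0.2508, 0.056], [0.5834, -0.2508, 0.056]]
[ 0.47188243 -0.26643262  0.29941876]
((313.8645324707031, 233.98704528808594), (106.30707550048828, 110.68647003173828), 87.47462463378906) [ 0.54933973 -0.25915389  0.022     ]
0.04470524305890278
((314.8326721191406, 244.17706298828125), (21.770021438598633, 87.08008575439453), 3.5763344764709473)
[[0.583, -0.2674, 0.056], [0.5149, -0.2667, 0.056], [0.515, -0.2509, 0.056], [0.5833, -0.2505, 0.056]]
[ 0.47231465 -0.26653533  0.30038909]
t 3.55 p [ 0.5502 -0.2588  0.1377] yaw 93.54 xaxis [-0.024  0.023 -0.999] q6 -2.26 F [0.1 0.8 0.5] Mz -0.002 w 0.0698
tool mm [109.6  -3.7   3.7]
twist 3.94
```

>>> carry_out:
  commands:
    - [[0.8,30,-1,0.6,3.9],[0.8,30,-1,0.6,0],[0.8,25,-1,0.6,0],[0.8,15,0,0,0]]

```text
time: 3.88
position: [0.5574, -0.2647, 0.0436]
tool_rot: [0.01, 0.709, -0.003, 0.705]
ft_force: [-0.3, 0.1, -0.1]
grip_width: 0.0695
```

```bash
python3 -c "
from h import *
robot.camera('top');robot.camera('top');go([.550,-.2592,.028],89.7)
"
```

```text
t 3.98 p [ 0.5563 -0.2638  0.043 ] yaw 89.0 xaxis [-0.01   0.013 -1.   ] q6 -2.18 F [-0.8  0.3  0.6] Mz -0.02 w 0.0695
tool mm [15.1  4.3 -6.2]
twist -0.7
```

>>> carry_out:
  commands:
    - [[0.8,9,4.3,-6.2,-0.7],[0.8,7,0,0,0]]

```text
time: 4.15
position: [0.5523, -0.2608, 0.0299]
tool_rot: [0.006, 0.709, 0.001, 0.705]
ft_force: [0.2, 1.3, -0.1]
grip_width: 0.0698
```

```bash
python3 -c "
from h import *
robot.camera('top');go([.550,-.2592,.028],89.7)
"
```

```text
t 4.2 p [ 0.5534 -0.2617  0.0294] yaw 89.57 xaxis [-0.003  0.008 -1.   ] q6 -2.19 F [-0.1 -0.9 -0.4] Mz -0.005 w 0.0693
tool mm [ 1.5  2.5 -3.5]
twist -0.13
```

>>> carry_out:
  commands:
    - [[0.8,0,2.5,-3.5,0],[0.1,0,0,0,0],[0.1,0,0,0,0],[0.1,0,0,0,0],[0.1,0,0,0,0],[0.1,0,0,0,0],[0.1,0,0,0,0]]
  force: 40

```text
time: 4.78
position: [0.5542, -0.2621, 0.0353]
tool_rot: [0.004, 0.705, -0.003, 0.709]
ft_force: [-0.4, -0.4, -1.3]
grip_width: 0.0378
```

```bash
python3 -c "
from h import *
robot.camera('top');go([.550,-.2592,.028],89.7)
save('top','t2.png')
"
```

```text
t 4.83 p [ 0.5542 -0.2621  0.0352] yaw 89.44 xaxis [ 0.006  0.001 -1.   ] q6 -2.19 F [-0.7 -0.8 -0.6] Mz -0.01 w 0.0337
tool mm [ 7.2  2.9 -4.3]
twist -0.26
```

>>> carry_out:
  commands:
    - [[0.3,5,2.9,-4.3,0],[0.1,3.5,0,0,0],[0.1,1,0,0,0],[0.1,1,0,0,0],[0.1,1,0,0,0]]

```text
time: 5.3
position: [0.5492, -0.2587, 0.024]
tool_rot: [0.004, 0.705, -0.003, 0.709]
ft_force: [-2.1, 1.1, 14.4]
grip_width: 0.0158
```

```bash
python3 -c "
from h import *
robot.camera('top');go();robot.camera('top');robot.camera('top');go([.550,-.2592,.028],89.7)
"
```

```text
t 5.35 p [ 0.5492 -0.2587  0.024 ] yaw 89.45 xaxis [ 0.006  0.002 -1.   ] q6 -2.19 F [-1.8  0.8  8.3] Mz -0.061 w 0.0158
t 5.45 p [ 0.5492 -0.2587  0.0241] yaw 89.45 xaxis [ 0.006  0.001 -1.   ] q6 -2.19 F [-1.4  1.9  8.2] Mz -0.042 w 0.0157
tool mm [-3.9 -0.5  0.8]
twist -0.25
```

Gripped: opening 15.8 mm matches the 16 mm bar, and the lid is pressing lightly on the desk. Lifting.

>>> carry_out:
  commands:
    - [[0.1,-10,0,0,0],[0.1,-25,0,0,0],[0.1,-32,0,0,0],[0.1,-34,0,0,0],[0.1,-34,0,0,0],[0.1,-34,0,0,0],[0.1,-34,0,0,0],[0.1,-20,0,0,0]]
  force: 45

```text
time: 6.12
position: [0.543, -0.2557, 0.2494]
tool_rot: [0.009, 0.712, 0.002, 0.702]
ft_force: [0.3, -0.6, -1.2]
grip_width: 0.0157
```

```bash
python3 -c "
from h import *
robot.camera('top');go([.555,.2144,.24],59.7)
"
```

```text
t 6.17 p [ 0.5448 -0.2569  0.253 ] yaw 89.43 xaxis [-0.007  0.011 -1.   ] q6 -2.19 F [ 0.8 -1.3  0.8] Mz -0.008 w 0.0158
tool mm [ 18.1 471.2   5.7]
twist 29.73
```

>>> carry_out:
  commands:
    - [[0.1,1,12,0,0],[0.1,1,25,0,0],[0.1,1,34,0,0],[0.1,1,34,0,0],[0.1,1,34,0,0],[0.1,1,34,0,0],[0.1,1,34,0,0],[0.1,1,34,0,0]]

```text
time: 6.83
position: [0.5413, -0.0076, 0.2389]
tool_rot: [0.013, 0.714, -0.004, 0.7]
ft_force: [1.0, -0.4, -0.6]
grip_width: 0.0157
```

>>> carry_out:
  commands:
    - [[0.1,1,34,1,0],[0.1,1,34,1,0],[0.1,1,34,1,0],[0.1,1,34,1,0],[0.1,1,34,1,0],[0.1,1,25,1,0],[0.1,1,12,0,0]]

```text
time: 7.42
position: [0.5349, 0.2196, 0.2207]
tool_rot: [0.013, 0.725, -0.001, 0.689]
ft_force: [0.3, 0.6, -1.3]
grip_width: 0.0156
```

```bash
python3 -c "
from h import *
robot.camera('top');go([.555,.2144,.21],59.7)
"
```

```text
t 7.47 p [0.534  0.2211 0.22  ] yaw 88.97 xaxis [-0.052  0.019 -0.998] q6 -1.38 F [ 0.6  1.3 -2.2] Mz 0.024 w 0.0156
tool mm [ 8.8 -6.5 21.6]
twist 29.27
```

>>> carry_out:
  commands:
    - [[0.1,-8,-6.5,21,0],[0.1,-8,0,0,7],[0.1,-8,0,0,7],[0.1,-8,0,0,7],[0.1,-8,0,0,7],[0.1,-8,0,0,1]]

```text
time: 7.97
position: [0.5444, 0.2173, 0.2535]
tool_rot: [0.183, 0.712, -0.19, 0.651]
ft_force: [0.7, 0.4, -1.0]
grip_width: 0.0158
```

```bash
python3 -c "
from h import *
robot.camera('top');go([.555,.2144,.21],59.7)
"
```

```text
t 8.02 p [0.5452 0.2175 0.255 ] yaw 59.66 xaxis [-0.083  0.014 -0.996] q6 -0.87 F [ 0.4 -0.6 -0.6] Mz -0.005 w 0.0157
tool mm [44.   3.6 13.6]
twist -0.04
```

>>> carry_out:
  commands:
    - [[0.1,-40,0,0,0],[0.1,-40,0,0,0],[0.1,-40,0,0,0]]

```text
time: 8.27
position: [0.547, 0.2148, 0.3644]
tool_rot: [0.175, 0.722, -0.19, 0.642]
ft_force: [-0.5, 0.7, -1.9]
grip_width: 0.0156
```

```bash
python3 -c "
from h import *
robot.camera('top');go([.555,.2144,.21],59.7)
"
```

```text
t 8.32 p [0.552  0.2155 0.3742] yaw 60.21 xaxis [-0.096  0.012 -0.995] q6 -0.88 F [3.6 0.8 4.7] Mz -0.063 w 0.0159
tool mm [163.2   6.7  17.7]
twist 0.51
```

>>> carry_out:
  commands:
    - [[0.1,40,0,0,0],[0.1,40,0,0,0],[0.1,40,0,0,0]]

```text
time: 8.57
position: [0.5526, 0.2192, 0.2669]
tool_rot: [0.181, 0.705, -0.178, 0.663]
ft_force: [0.3, 0.1, -1.3]
grip_width: 0.0159
```

```bash
python3 -c "
from h import *
robot.camera('top');go([.555,.2144,.21],59.7)
"
```

```text
t 8.62 p [0.5457 0.218  0.2571] yaw 60.66 xaxis [-0.077  0.015 -0.997] q6 -0.89 F [-4.2 -1.8 -5. ] Mz 0.026 w 0.0155
tool mm [46.2  2.6 13.4]
twist 0.96
```

Tilt has built up (0.08 rad) because each row starts from the measured pose. It drifted back outward at low height, so I'll level the lid by lightly setting it on the free mat at about (0.42, 0.30), clear of everything, and then return.

```bash
python3 -c "
from h import *
go([.42,.30,.22]);go([.42,.30,.05])
"
```

```text
t 8.62 p [0.5457 0.218  0.2571] yaw 60.66 xaxis [-0.077  0.015 -0.997] q6 -0.89 F [-4.2 -1.8 -5. ] Mz 0.026 w 0.0155
tool mm [  47.9   10.8 -146.6]
t 8.62 p [0.5457 0.218  0.2571] yaw 60.66 xaxis [-0.077  0.015 -0.997] q6 -0.89 F [-4.2 -1.8 -5. ] Mz 0.026 w 0.0155
tool mm [ 217.4   14.9 -133.9]
```

>>> carry_out:
  commands:
    - [[0.1,0,2,-30,0],[0.1,5,3,-40,0],[0.1,10,3,-40,0],[0.1,30,3,-36,0],[0.1,35,0,0,0],[0.1,35,0,0,0],[0.1,35,0,0,0]]

```text
time: 9.2
position: [0.4113, 0.3014, 0.1197]
tool_rot: [0.174, 0.712, -0.176, 0.657]
ft_force: [-0.0, 0.0, -1.5]
grip_width: 0.0163
```

```bash
python3 -c "
from h import *
robot.camera('top');go([.42,.30,.05])
"
```

```text
t 9.25 p [0.4066 0.2993 0.1134] yaw 61.35 xaxis [-0.088  0.012 -0.996] q6 -0.72 F [-1.9 -0.  -4.7] Mz -0.025 w 0.0158
tool mm [62.   9.  16.6]
```

>>> carry_out:
  commands:
    - [[0.1,20,4,8,0],[0.1,20,4,8,0],[0.1,15,0,0,0],[0.1,8,0,0,0],[0.1,6,0,0,0],[0.1,3,0,0,0],[0.1,3,0,0,0]]

```text
time: 9.83
position: [0.4185, 0.2999, 0.0359]
tool_rot: [0.167, 0.718, -0.176, 0.652]
ft_force: [0.6, -0.4, -0.4]
grip_width: 0.0155
```

```bash
python3 -c "
from h import *
robot.camera('top');go([.42,.30,.025])
"
```

```text
t 9.88 p [0.4182 0.2998 0.0356] yaw 61.93 xaxis [-0.094  0.01  -0.996] q6 -0.75 F [-0.5 -0.3 -1.5] Mz -0.018 w 0.0158
tool mm [10.4  1.4  2.4]
```

>>> carry_out:
  commands:
    - [[0.1,5,0,1,0],[0.1,4,0,0,0],[0.1,4,0,0,0],[0.1,4,0,0,0]]

```text
time: 10.22
position: [0.4169, 0.3007, 0.0237]
tool_rot: [0.168, 0.718, -0.176, 0.652]
ft_force: [-6.3, -4.0, 31.2]
grip_width: 0.0156
```

```bash
python3 -c "
from h import *
robot.camera('top');go([.42,.30,.025])
"
```

```text
t 10.27 p [0.4171 0.3007 0.0239] yaw 61.93 xaxis [-0.093  0.013 -0.996] q6 -0.76 F [-5.1 -1.2 21.4] Mz 0.04 w 0.0156
tool mm [-1.4  0.7  2.8]
```

>>> carry_out:
  commands:
    - [[0.1,3,0,0,0],[0.1,3,0,0,0],[0.1,3,0,0,0],[0.1,3,0,0,0]]

```text
time: 10.6
position: [0.4169, 0.3007, 0.0237]
tool_rot: [0.168, 0.716, -0.173, 0.655]
ft_force: [-3.7, -3.2, 20.4]
grip_width: 0.0158
```

```bash
python3 -c "
from h import *
robot.camera('top');go([.42,.30,.025])
"
```

```text
t 10.65 p [0.4169 0.3007 0.0237] yaw 62.09 xaxis [-0.086  0.014 -0.996] q6 -0.76 F [-3.2 -3.3 20.6] Mz -0.006 w 0.0159
tool mm [-1.6  0.8  3. ]
```

>>> carry_out:
  commands:
    - [[0.1,5,0,0,0],[0.1,5,0,0,0],[0.1,5,0,0,0],[0.1,5,0,0,0],[0.1,5,0,0,0],[0.1,5,0,0,0],[0.1,5,0,0,0],[0.1,5,0,0,0]]

```text
time: 11.32
position: [0.4167, 0.3005, 0.0232]
tool_rot: [0.172, 0.711, -0.168, 0.661]
ft_force: [-5.0, -6.2, 36.8]
grip_width: 0.0158
```

```bash
python3 -c "
from h import *
go([.42,.30,.025])
"
```

```text
t 11.32 p [0.4167 0.3005 0.0232] yaw 62.19 xaxis [-0.069  0.022 -0.997] q6 -0.77 F [-5.  -6.2 36.8] Mz -0.07 w 0.0158
tool mm [-2.  1.  3.]
```

>>> carry_out:
  commands:
    - [[0.1,4,0,-4,0],[0.1,4,0,-4,0],[0.1,4,0,-4,0],[0.1,4,0,-4,0]]

```text
time: 11.65
position: [0.4159, 0.3043, 0.0236]
tool_rot: [0.169, 0.701, -0.162, 0.673]
ft_force: [4.0, -12.9, 29.0]
grip_width: 0.0157
```

```bash
python3 -c "
from h import *
go([.42,.30,.025])
"
```

```text
t 11.65 p [0.4159 0.3043 0.0236] yaw 62.89 xaxis [-0.036  0.02  -0.999] q6 -0.75 F [  4.  -12.9  29. ] Mz 0.237 w 0.0157
tool mm [-1.7 -2.   5.5]
```

Pushing sideways while pressed onto the desk removes tilt quickly. I'll do a few more rows.

>>> carry_out:
  commands:
    - [[0.1,4,0,-4,0],[0.1,4,0,-4,0],[0.1,4,0,-4,0],[0.1,4,0,-4,0],[0.1,4,0,-3,0]]

```text
time: 12.07
position: [0.4157, 0.3065, 0.0238]
tool_rot: [0.165, 0.69, -0.154, 0.688]
ft_force: [1.4, -9.5, 25.1]
grip_width: 0.0156
```

```bash
python3 -c "
from h import *
go([.42,.30,.025])
save('wrist','w3.png');save('top','t3.png')
im=cv2.imread('pics/raw_t3.png')[260:360,130:250]
w=cv2.imread('pics/raw_w3.png')
cv2.imwrite('pics/c3.png',np.hstack([cv2.resize(im,(400,333),interpolation=2),cv2.resize(w,(400,333))]))
"
```

```text
t 12.07 p [0.4157 0.3065 0.0238] yaw 63.91 xaxis [-0.     0.015 -1.   ] q6 -0.73 F [ 1.4 -9.5 25.1] Mz 0.188 w 0.0156
tool mm [-1.3 -3.9  6.7]
```

View pics/c3.png

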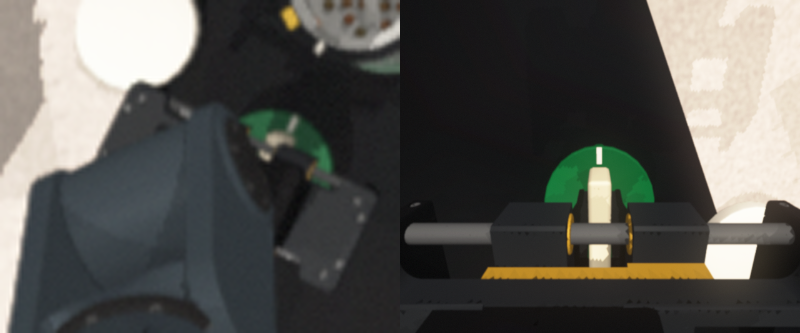

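The wrist half shows the lid straight in the jaws, tick at about (599,155) in line with the bar; tilt is now 0.015. Next I'll fit the disc's edge to get the lid's offset in the hand.

```bash
cat >> h.py <<'E'
from scipy.optimize import least_squares
def lidoff(zoff=.022-.0237):
    """disc centre in tool axes (mm) from the wrist picture: top rim visible arc, r=47"""
    m=robot.camera_model('wrist');im=robot.camera('wrist');o=robot.get_obs()
    M=Rot.from_quat(o['tool_rot']).as_matrix();p=np.array(o['position'])
    h=cv2.cvtColor(im,cv2.COLOR_RGB2HSV);g=cv2.inRange(h,(55,110,30),(90,255,255))
    n,l,s,c=cv2.connectedComponentsWithStats(g);k=1+np.argmax(s[1:,4]);g=(l==k)
    pts=[]
    for u in range(s[k,0]+4,s[k,0]+s[k,2]-4):
        if abs(u-(s[k,0]+s[k,2]/2))<12: continue
        v=np.flatnonzero(g[:,u])[0]-.5
        pts.append((M.T@(px2w('wrist',u,v,p[2]+zoff,m)-p))[1:]*1000)
    pts=np.array(pts)
    f=lambda a:np.hypot(*(pts-a).T)-47
    r=least_squares(f,[0,0],loss='soft_l1');print('lid in tool yz mm',r.x.round(2),'rms',np.sqrt(np.mean(f(r.x)**2)).round(2),'bbox',s[k])
E
python3 -c "
from h import *
lidoff();go([.555,.2144,.21],59.7)"
```

```text
lid in tool yz mm [0.1  2.03] rms 0.24 bbox [ 230  207  178   94 8949]
t 12.22 p [0.4157 0.3065 0.0238] yaw 63.92 xaxis [-0.     0.015 -1.   ] q6 -0.73 F [  2.4 -11.1  27.4] Mz 0.148 w 0.0155
tool mm [-187.6  -19.1  164.3]
twist 4.22
```

>>> carry_out:
  commands:
    - [[0.1,-20,0,0,0],[0.1,-38,0,0,0],[0.1,-40,0,0,0],[0.1,-40,0,0,0],[0.1,-40,-2,20,0],[0.1,-15,-4,33,0],[0.1,0,-5,38,2],[0.1,0,-5,38,2]]

```text
time: 12.88
position: [0.5185, 0.2329, 0.2257]
tool_rot: [0.186, 0.685, -0.176, 0.682]
ft_force: [0.6, 1.1, -2.2]
grip_width: 0.016
```

```bash
python3 -c "
from h import *
robot.camera('top');go([.5535,.2152,.19],60)
"
```

```text
t 12.93 p [0.5273 0.2284 0.2262] yaw 60.07 xaxis [ 0.011  0.012 -1.   ] q6 -0.84 F [ 6.9 -1.  -0.1] Mz 0.008 w 0.0155
tool mm [36.3  1.1 29.2]
twist 0.07
```

>>> carry_out:
  commands:
    - [[0.1,5,1,22,0],[0.1,10,0,6,0],[0.1,10,0,0,0]]

```text
time: 13.18
position: [0.5578, 0.2126, 0.2038]
tool_rot: [0.191, 0.677, -0.178, 0.688]
ft_force: [-0.2, -0.6, -1.4]
grip_width: 0.0158
```

```bash
python3 -c "
from h import *
robot.camera('top');go([.5535,.2152,.185],60);lidoff()
save('side','s4.png',(270,200,390,330),5)
m=robot.camera_model('side')
o=robot.get_obs();M=Rot.from_quat(o['tool_rot']).as_matrix();L=np.array(o['position'])+M@np.array([.0237,0,.0017]);print('lid origin',L)
for n,q in(('disc top c',[-.022,0,0]),('tick+',[-.022,0,.042]),('tick-',[-.022,0,-.042])):print(n,((w2px('side',L+M@np.array(q))-[270,200])*5).round(0))
"
```

```text
t 13.23 p [0.5566 0.2124 0.2016] yaw 59.79 xaxis [ 0.016  0.013 -1.   ] q6 -0.88 F [ 0.4  0.6 -2.4] Mz 0.026 w 0.0155
tool mm [16.6  0.5 -4.2]
twist -0.21
lid in tool yz mm [0.3  3.95] rms 0.41 bbox [ 231  209  177   92 8660]
lid origin [0.5569703  0.21292299 0.17910983]
disc top c [261. 367.]
tick+ [194. 312.]
tick- [331. 425.]
```

View pics/s4.png

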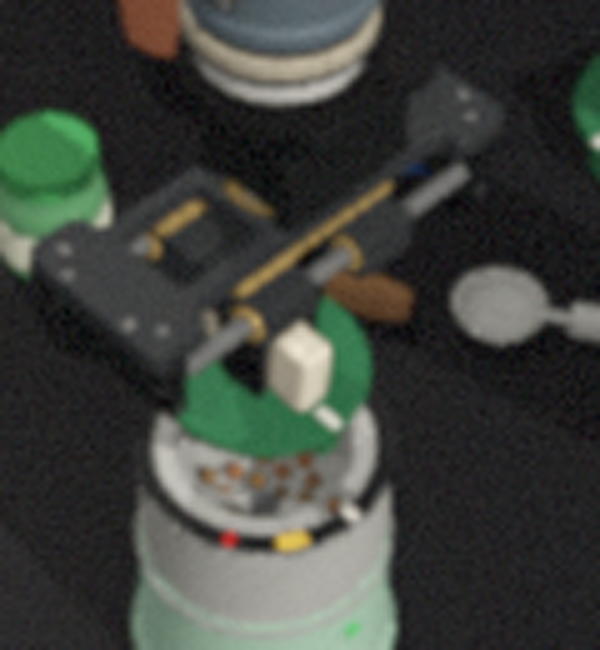

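The side view shows the lid over the mouth, with its near tick at (328,418) against about (328,422) predicted, in line with the open tick. I'll correct the offset and descend carefully.

>>> carry_out:
  commands:
    - [[0.1,4,0.5,-4.7,0],[0.1,6,0,0,0],[0.1,6,0,0,0]]

```text
time: 13.58
position: [0.5501, 0.2183, 0.1874]
tool_rot: [0.189, 0.679, -0.177, 0.687]
ft_force: [1.0, -0.7, -1.7]
grip_width: 0.0156
```

```bash
python3 -c "
from h import *
robot.camera('top');go([.5531,.2155,.175],60);lidoff();go([.5531,.2155,.175],60)
"
```

```text
t 13.63 p [0.5489 0.2182 0.186 ] yaw 59.99 xaxis [ 0.013  0.014 -1.   ] q6 -0.87 F [-0.6 -0.8 -2. ] Mz -0.041 w 0.0157
tool mm [11.  -0.5  4.9]
twist -0.01
lid in tool yz mm [0.21 2.54] rms 0.29 bbox [ 231  208  177   93 8631]
t 13.68 p [0.5491 0.2181 0.1863] yaw 59.99 xaxis [ 0.013  0.014 -1.   ] q6 -0.87 F [-0.  -0.1 -1.8] Mz -0.054 w 0.0155
tool mm [11.3 -0.4  4.7]
twist -0.01
```

>>> carry_out:
  commands:
    - [[0.1,4,-0.4,3.5,0],[0.1,5,0,0.5,0]]

```text
time: 13.85
position: [0.553, 0.2165, 0.1778]
tool_rot: [0.189, 0.679, -0.176, 0.687]
ft_force: [-0.4, 0.7, -1.7]
grip_width: 0.0157
```

```bash
python3 -c "
from h import *
robot.camera('top');go([.5531,.2155,.175],60)
"
```

```text
t 13.9 p [0.5523 0.2164 0.1767] yaw 60.05 xaxis [ 0.013  0.014 -1.   ] q6 -0.88 F [-0.4 -0.6 -2. ] Mz -0.011 w 0.016
tool mm [ 1.7 -0.4  1.2]
twist 0.05
```

>>> carry_out:
  commands:
    - [[0.1,4,-0.4,1,0],[0.1,4,0,0.2,0]]

```text
time: 14.07
position: [0.5538, 0.2155, 0.1684]
tool_rot: [0.189, 0.679, -0.177, 0.687]
ft_force: [0.1, 0.3, -0.6]
grip_width: 0.0158
```

```bash
python3 -c "
from h import *
robot.camera('top');go([.5531,.2155,.158],60)
"
```

```text
t 14.12 p [0.5534 0.2155 0.1677] yaw 60.03 xaxis [ 0.013  0.014 -1.   ] q6 -0.88 F [ 0.3  0.4 -2.1] Mz -0.07 w 0.0157
tool mm [ 9.7 -0.3 -0.3]
twist 0.03
```

>>> carry_out:
  commands:
    - [[0.1,4,0,0,0],[0.1,3,0,0,0]]

```text
time: 14.28
position: [0.5532, 0.216, 0.1605]
tool_rot: [0.189, 0.68, -0.177, 0.686]
ft_force: [-0.9, 0.0, -1.8]
grip_width: 0.0156
```

```bash
python3 -c "
from h import *
robot.camera('top');go([.5531,.2155,.158],60)
"
```

```text
t 14.33 p [0.5531 0.2159 0.16  ] yaw 60.0 xaxis [ 0.012  0.015 -1.   ] q6 -0.88 F [ 0.5  0.5 -1.1] Mz -0.003 w 0.0158
tool mm [ 2.  -0.4  0.2]
twist 0.0
```

>>> carry_out:
  commands:
    - [[0.1,2.5,0,0,0],[0.1,2,0,0,0],[0.1,2,0,0,0]]

```text
time: 14.58
position: [0.5542, 0.2156, 0.1575]
tool_rot: [0.189, 0.68, -0.177, 0.686]
ft_force: [-3.6, 0.1, 13.6]
grip_width: 0.0157
```

```bash
python3 -c "
from h import *
robot.camera('top');robot.camera('top');go([.5531,.2155,.158],60)
"
```

```text
t 14.68 p [0.5542 0.2156 0.1576] yaw 60.05 xaxis [ 0.014  0.014 -1.   ] q6 -0.88 F [-3.2 -0.4 10.3] Mz -0.013 w 0.0156
tool mm [-0.4 -0.6 -0.8]
twist 0.05
```

Seated: contact at TCP z 0.1576 (0.1577 expected) with about 10 N down and the lid aligned. Now twisting clockwise with full grip.

>>> carry_out:
  commands:
    - [[0.1,1,0,0,0],[0.1,1,0,0,3],[0.1,1,0,0,4],[0.1,1,0,0,4],[0.1,1,0,0,4],[0.1,1,0,0,4]]
  force: 60

```text
time: 15.18
position: [0.5551, 0.2161, 0.1579]
tool_rot: [0.302, 0.639, -0.288, 0.647]
ft_force: [-2.0, 0.0, 5.3]
grip_width: 0.0157
```

```bash
python3 -c "
from h import *
robot.camera('top');robot.camera('top');go([.5535,.2155,.1575],28.5)
"
```

```text
t 15.28 p [0.555  0.2162 0.1578] yaw 40.76 xaxis [ 0.018  0.014 -1.   ] q6 -0.54 F [-1.6  0.5  5.3] Mz 0.051 w 0.0155
tool mm [ 0.3 -1.6 -0.5]
twist 12.26
```

>>> carry_out:
  commands:
    - [[0.1,1,0,0,4],[0.1,1,0,0,4],[0.1,1,0,0,3]]

```text
time: 15.53
position: [0.5553, 0.2163, 0.1578]
tool_rot: [0.362, 0.608, -0.347, 0.616]
ft_force: [-2.9, -0.3, 5.3]
grip_width: 0.0155
```

```bash
python3 -c "
from h import *
robot.camera('top');robot.camera('top');go([.554,.2163,.1575],28.5)
save('side','s5.png',(280,220,380,320),6)
o=robot.get_obs();M=Rot.from_quat(o['tool_rot']).as_matrix();L=np.array(o['position'])+M@np.array([.0237,0,.0022]);print('lid',L)
for s in(1,-1):print(((w2px('side',L+M@np.array([-.022,0,s*.041]))-[280,220])*6).round(0))
"
```

```text
t 15.63 p [0.5553 0.2163 0.1578] yaw 29.9 xaxis [ 0.02   0.013 -1.   ] q6 -0.35 F [-0.8 -0.   5. ] Mz 0.27 w 0.0158
tool mm [ 0.3 -1.2 -0.7]
twist 1.4
lid [0.55688162 0.21470611 0.13406461]
[226. 318.]
[280. 492.]
```

View pics/s5.png

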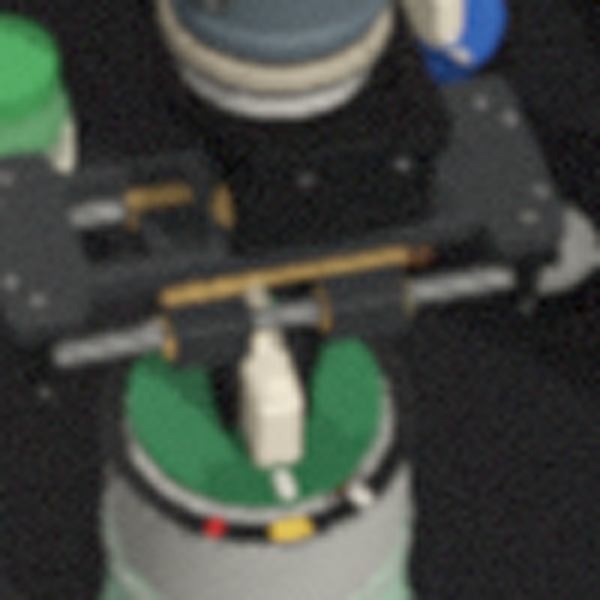

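The side crop shows the near tick at (286,484), pointing about at the yellow arc (291,527). I'll put a number on the lid's true angle by projection.

```bash
python3 -c "
from h import *
c=np.array([.555,.2144])
P=lambda r,a,z:((w2px('side',np.array([*(c+r*np.array([np.cos(np.radians(a)),np.sin(np.radians(a))])),z]))-[280,220])*6).round(0)
print('open',P(.053,150.1,.15),'pulse',P(.053,118.6,.15),'lock',P(.053,90,.15),'centre',P(0,0,.156))
for a in(112,116,118.6,122,126):print(a,P(.040,a,.156))
go()"
```

```text
open [359. 499.] pulse [289. 531.] lock [215. 529.] centre [256. 404.]
112 [268. 493.]
116 [276. 492.]
118.6 [281. 492.]
122 [287. 490.]
126 [295. 488.]
t 15.68 p [0.5553 0.2163 0.1578] yaw 29.93 xaxis [ 0.02   0.013 -1.   ] q6 -0.35 F [-1.4  0.5  5.7] Mz 0.284 w 0.0156
```

Lid at about 121°, so it has turned about 0.51 rad and the switch is near 0.42, inside pulse. I'll nudge to the middle and hold. Camera calls pass time with the target held, so there is no drift.

>>> carry_out:
  commands:
    - [[0.1,1,0,0,2]]

```text
time: 15.77
position: [0.5554, 0.2163, 0.1578]
tool_rot: [0.371, 0.602, -0.356, 0.61]
ft_force: [-1.7, 0.3, 6.0]
grip_width: 0.0156
```

```bash
python3 -c "
from h import *
go()
for i in range(48):
  robot.camera('side')
  if i%16==15: go()
save('side','s6.png',(280,220,380,320),6)
"
```

```text
t 15.77 p [0.5554 0.2163 0.1578] yaw 28.07 xaxis [ 0.02   0.012 -1.   ] q6 -0.32 F [-1.7  0.3  6. ] Mz 0.568 w 0.0156
t 16.57 p [0.5553 0.2163 0.1578] yaw 28.07 xaxis [ 0.02   0.012 -1.   ] q6 -0.32 F [-1.2  0.3  5.5] Mz 0.402 w 0.0155
t 17.37 p [0.5554 0.2163 0.1578] yaw 28.07 xaxis [ 0.021  0.012 -1.   ] q6 -0.32 F [-2.4  0.3  5.7] Mz 0.434 w 0.0155
t 18.17 p [0.5553 0.2163 0.1578] yaw 28.07 xaxis [ 0.02   0.012 -1.   ] q6 -0.32 F [-1.2 -0.3  4.9] Mz 0.418 w 0.0156
```

View pics/s6.png

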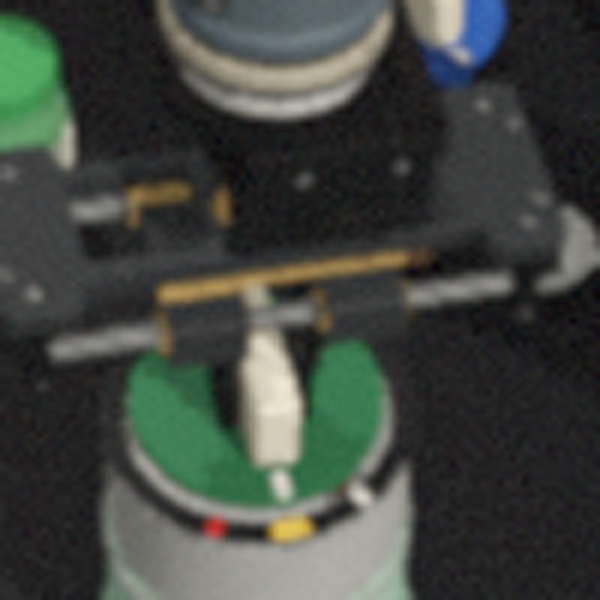

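The tick is now at (281,485), about 118.7°, the middle of the yellow arc. Everything stayed still for 2.4 s, so I'm handing in.

```bash
python3 -c "
from h import *
robot.hand_in();go()"
```

```text
the job is handed in; nothing more can be done
the job is handed in; nothing more can be done
```

I fitted the small green lid through the collar gaps, twisted it to pulse and handed the job in while still gripping it there. No verdict was reported.

- **Seating:** the lid met the collar at TCP z 0.1576 m, against 0.1577 expected, lined up with the gaps and untwisted.
- **Pulse:** the tool turned about 32° clockwise at 60 N grip. In the last side picture the lid's tick sits at about 118.7°, and the middle of the yellow arc is at 118.6°. The switch should be near 0.46 rad, well short of the lock. I never read the switch itself.
- **Hold:** for 2.4 s the yaw stayed at 28.07°, the height at 0.1578 m and the grip opening at 15.6 mm. I could not read the finger force directly.

**Problems and disagreements:**
- **Tilt:** the tool's tilt built up to about 0.09 rad on the way to the mill. I levelled it by pressing the held lid on the free mat, and it ended at about 0.02 rad.
- **Twist moment:** the wrist read about 0.41 N m at the hold, more than the spring's 0.17. I took the rest as friction or side load, since the picture put the lid at mid-pulse.
- **Bystanders:** I kept the path clear of them and saw nothing disturbed in the last side crops. I did not re-measure their positions.

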